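# Square held against the locked stop of a measuring board

## Robot

A 6-joint arm with a two-finger parallel gripper is mounted at the origin on the work surface. World frame = base frame: x ahead of the robot, y to its left, z up, the work surface at z = 0. Lengths are in m, angles in rad, forces in N, time in s.
With the tool pointing down it reaches from about 0.425 to 0.95 m from the base axis. Payload 3.5 kg.
Tool frame: the origin (TCP) lies between the finger pads; the fingertips stand 25 mm ahead of it and the grasp point (between the pads) lies 6 mm ahead of it; z points along the fingers, y is the line along which they close (so a half turn about z gives the same grasp; the last joint's range is limited). The gripper opens to 85 mm and grips with 20 to 120 N. Pads are 22 mm wide; open, the fingers measure 114 mm over their backs; the gripper's body (76 mm by 85 mm) begins 54 mm behind the grasp point. The pads swing forward as they close: fully open they stand 13 mm farther back than shut.
Start: joints at [1.146, 0.286, 1.577, -0, 1.279, -0.15], TCP at [0.183, 0.65, 0.256] pointing down, gripper open.
Joint ranges: [-2.77, 2.77], [-0.9, 2.22], [0.21, 2.48], [-1.53, 4.67], [0.24, 2.81], [-2.84, 2.84]. Speed limits (rad/s): [2.79, 2.79, 3.14, 3.14, 3.14, 3.14].

## Interface

Orientations are given as a 3x3 rotation matrix whose columns are the frame's x, y, z axes.
In Python, from bench import manip gives the robot as it stands.
- The arm moves only by the tool servo_tool, never from a script. Its argument "series" is a list of rows, each a list of 3 entries, a list of its own where there are three numbers: the shift along the tool's x, y, z in cm, then the turn about the tool's z in degrees, then the finger opening in cm, from 0 to 8.54. In form: [[[tx, ty, tz], roll, jaw], ...]. A call has 1 to 20 rows; each row shifts and turns the commanded pose from where the row before left it, along the tool's axes as they then stand; what a row does not reach is not made up. A row lasts 1/10 s, in which the tool goes at most 50 mm and 8.59 degrees, less where a joint would pass 70% of its speed; a pose out of reach is approached as far as the arm can. A call with a gripper value outside its range is refused whole. The fingers move at their own pace and stop on an object; "grip_force" is the grip in N (left out, the last holds). Time passes only in rows, so rows that do not move let the fingers close. It gives the time, the measured TCP pose, the force, the opening and the grip force at its end, in the units of the state.
- manip.observe(): the state, without advancing time (a new reading comes with each control period).
- manip.read_camera(name): name is "side" or "top"; returns the picture (400x640x3 uint8, red, green, blue); there is no depth.
- manip.camera_params(name): a dict with "vertical_fov" (degrees; the focal length in pixels is half the picture's height over the tangent of half this angle, whatever the lens; pixels are square), "cx", "cy" (the principal point, pixels), "rvec" (rotation vector, rad) and "tvec" (3), from world to camera coordinates, as OpenCV has them. Camera axes: x right, y down, z forward; pixel columns grow to the right and rows downward; lengths in m; the calibration is good to about 2 mm. A picture is of the moment at which its call begins. camera_params takes no time and is no camera call.
- manip.finish_job(): hands the job in; it is judged then, once.
The state is a dict: "time": time; "joint_pos": joint angles; "joint_velocities": joint speeds; "effort": joint torques, N m; "eef_pos": TCP position; "eef_rot": TCP orientation; "ft_force": force on the tool from outside, world axes, zero at the start; "wrist_torque": the same for the moment, N m; "opening": finger opening in m; "grip_force": force on a finger pad.
Only numpy, scipy, OpenCV 4.12 (cv2) and the standard library are available. Lean on these libraries where they do the work, as an engineer would, in place of code of your own. Each camera call takes 0.05 s, during which the arm holds its last target. There are 200 camera calls.

## Task

On the specimen measuring board, turn the clamp knob behind the sliding stop clockwise until it stops, so that its cam drives the stop forward and locks it there. Then pick up the metal setting square, stand its long leg along the board and press its outer corner firmly home into the corner between the board and the stop's upright plate, so that it bears on both and sits true to them. Finish while still gripping it and pressing it there, firmly down and against the plate, with the stop still locked; leave everything else on the bench alone.

Things in the scene. Friction and masses are not known exactly. Their poses are not given: they have to be found in the camera images.
- board: low measuring board, 340 mm long, 130 mm wide (147 mm where the stop's side cheeks hang over it), fixed to the bench. Its x axis runs along its length, from the free end (x = -170 mm) to the knob's end (x = +170 mm); z up; origin on the bench under the board's centre. The sliding stop's plate stands across its middle, the clamp knob behind it towards +x
- deck: the board's flat wooden top, 340 x 130 x 18 mm with tick marks along one edge; its upper face is 22 mm above the bench; same origin and axes as the board
- upright: the stop's upright aluminium plate, 110 mm wide across the board, 12 mm thick, top 112 mm above the bench. Its front face, smooth and plumb, looks to the board's -x; the body's x axis is the board's x (so it points into the face); origin on the bench level below the middle of the front face
- corner (a point): the middle of the inner corner where the front face of the upright plate meets the deck, 22 mm above the bench; axes as the board's
- slide (a joint): how far the stop stands back from its forward place, m: 0 forward (home), grows towards the board's +x, range 0 to 0.010. Unlocked, it slides back under a push of about 1.5 N; locked by the clamp's cam it withstands over 20 N
- clamp (a joint): angle of the clamp knob, rad: 0 loose, grows clockwise seen from above, end stop at 1.45. As it turns, a cam disc under it meets the rear of the stop and pushes it forward to 0, and past about 1.2 holds it locked there. It turns with about 0.05 to 0.1 N m and stays where it is left. At angle 0 its bar lies along the board's x axis, so the bar's heading is the board's heading minus this angle
- clamp_grip (a point): the clamp knob's grip point, on its upright turning axis, fixed on the board's centre line at x = 115 mm of the board, 70 mm above the bench. The knob is a black upright bar 44 mm long, 12 mm thick, 32 mm tall, on a black disc 38 mm wide; its top is 11 mm above this point, the disc's top 21 mm below it. This point turns with the knob: its x axis lies along the bar
- square: solid steel-grey L-shaped setting square, hidden mass near 0.36 kg, standing upright on its long leg. Long leg 130 mm long (x), 22 mm thick (y), 32 mm high (z); short leg rises at the +x end, 22 mm deep (x), 22 mm thick, to 90 mm height. Origin: middle of the long leg's underside; x towards the short leg, z up. Its centre of mass lies 12 mm from the origin towards +x. The free part of the long leg (x from -65 to +43 mm) can be gripped across its 22 mm from above
- square_heel (a point): outer corner of the square: middle of the bottom edge at the short leg's outer face, at x = +65 mm of the square
- flask: bystander: conical glass flask with foil cap, 84 mm wide, 130 mm tall; origin at the middle of its underside
- beaker: bystander: glass beaker, 70 mm wide, 90 mm tall; origin at the middle of its underside
- bottle: bystander: white plastic bottle, 60 mm wide, 150 mm tall; origin at the middle of its underside
- rack: bystander: blue microtube rack, 100 x 200 mm, 57 mm tall with tubes; origin at the middle of its underside
- tip_box: bystander: grey box with clear lid, 75 x 110 mm, 57 mm tall; origin at the middle of its underside
- dish: bystander: clear round dish, 86 mm wide, 15 mm tall; origin at the middle of its underside
- tube: bystander: capped clear sample tube lying down, 92 mm long, 22 mm high; origin at the middle of its underside
Things that resemble listed ones, but are neither listed nor needed, are in the scene too. Several things have the shape of the square; the one meant has the colours described above.

How it is judged:
On the way, in this order (a step that is already met when the one before it is completed fails the run):
1. the stop is locked: its clamp knob turned clockwise home (value of joint clamp above 1.2 rad), for 0.2 s.
2. the gripped square bears on the deck and on the upright plate (contact force between square and deck above 2 N and contact force between square and upright above 2 N and contact force between the fingers and square above 3 N), for 0.2 s.
At the end, for the whole second after the job is handed in: Clamp turned past 1.2 rad, stop within 3 mm of its forward place; the square still gripped (over 5 N), pressing over 5 N on the deck and over 4 N on the upright plate, its outer corner within 3 mm of the board's inner corner and on the plate's width, within 0.035 rad of square and upright, at rest (value of joint clamp above 1.2 rad and value of joint slide below 0.003 m and contact force between square and deck above 5 N and contact force between square and upright above 4 N and contact force between the fingers and square above 5 N and x of square_heel in the frame of corner between -0.003 and 0.003 m and z of square_heel in the frame of corner between -0.003 and 0.003 m and y of square_heel in the frame of corner between -0.044 and 0.044 m and x of square in the frame of corner below -0.05 m and angle between the x axis of square and the x axis of upright, either way round below 0.035 rad and angle between square's own z axis and vertical below 0.035 rad and linear speed of square below 0.01 m/s); the arm keeps its last pose, push and grip.
It fails at once if a bystander is pushed away (30 mm) (distance of any of flask, beaker, bottle, rack, tip_box, dish, tube from where it was at the start of the episode above 0.03 m).
It fails at once if a bystander is knocked over (angle between any of flask, beaker, bottle, rack, tip_box, dish, tube's own z axis and vertical above 0.5 rad).
It also fails if it takes over 54 s, if anything falls off the work surface, if the arm or the gripper's body presses on something with over 40 N, if the wrist force passes 120 N, or if a joint passes its speed limit or range.

## Working session

There is one attempt and no reset: what is moved stays moved. The work goes in short steps, Python scripts to look and compute and a tool call to move; the robot and the scene stay as the last step left them, time stands still between calls to the robot, and variables do not carry over. Pictures are saved under pics/ and viewed, at most 10 in all, crops included, and the job is handed in when it is done.

Besides the shell and the picture viewer there is one more tool, called by a JSON object that holds its "name" and its "arguments". servo_tool: Moves the arm, as the interface text tells. Its arguments: {"type":"object","properties":{"series":{"type":"array"},"grip_force":{"type":"number"}},"required":["series"]}

```bash
mkdir -p pics; cat > h.py <<'E'
import numpy as np, cv2
from bench import manip
def cam(n):
    p=manip.camera_params(n); f=200/np.tan(np.radians(p["vertical_fov"])/2)
    K=np.array([[f,0,p["cx"]],[0,f,p["cy"]],[0,0,1]]); R=cv2.Rodrigues(np.array(p["rvec"],float))[0]
    return K,R,np.array(p["tvec"],float).ravel(),p
def ray(n,u,v,z):
    K,R,t,p=cam(n); d=R.T@np.linalg.inv(K)@[u,v,1]; c=-R.T@t
    return c+d*(z-c[2])/d[2]
def proj(n,X):
    K,R,t,p=cam(n); q=K@(R@np.array(X)+t); return q[:2]/q[2]
E
python3 - <<'E'
from h import *
for n in("top","side"):
    im=manip.read_camera(n); cv2.imwrite(f"pics/{n}0.png",im[:,:,::-1]); K,R,t,p=cam(n); print(p,-R.T@t)
s=manip.observe();print({k:np.round(v,3) for k,v in s.items()})
E
```

```text
{'vertical_fov': 55.30661535073586, 'cx': 322.2819503877869, 'cy': 194.91010890410786, 'rvec': array([ 2.12801843, -2.11390865,  0.19669142]), 'tvec': array([-0.05858274,  0.58212523,  0.99604568])} [ 0.38563895 -0.05903903  1.08729284]
{'vertical_fov': 57.633974386047, 'cx': 325.4253759256159, 'cy': 196.833135133326, 'rvec': array([ 2.30384077, -0.29686851,  0.1462045 ]), 'tvec': array([-0.56222713,  0.1174897 ,  0.98232422])} [ 0.36859547 -0.76168915  0.76080948]
{'time': np.float64(0.1), 'joint_pos': array([ 1.146,  0.287,  1.578, -0.   ,  1.279, -0.15 ]), 'joint_velocities': array([ 0.   , -0.002, -0.003, -0.001,  0.   ,  0.   ]), 'effort': array([ 1.000e-03, -4.073e+01, -2.937e+01, -0.000e+00,  3.000e-03,
        0.000e+00]), 'eef_pos': array([0.183, 0.649, 0.255]), 'eef_rot': array([[-0.962,  0.271, -0.001],
       [ 0.271,  0.962, -0.002],
       [ 0.   , -0.002, -1.   ]]), 'ft_force': array([ 0.477, -0.832,  0.146]), 'wrist_torque': array([ 0.057, -0.032, -0.038]), 'grip_force': np.float64(0.0), 'opening': np.float64(0.086)}
```

View pics/top0.png

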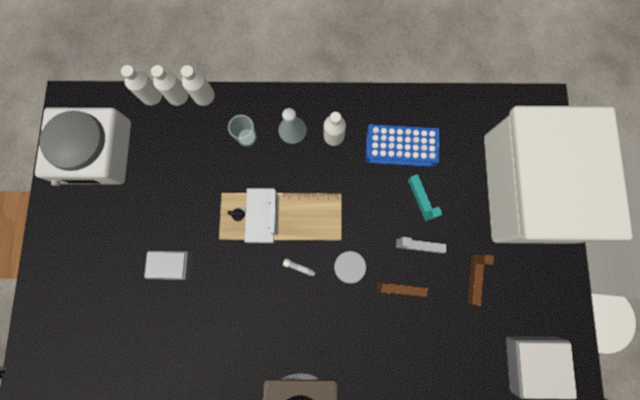

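View pics/side0.png

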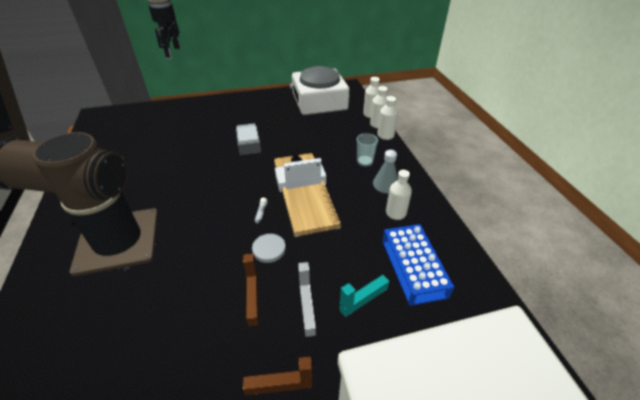

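The top view shows the board with wood spanning (220,193)-(342,241), the knob at (237,214) and the plate near (262,215). The grey square is at (422,245), with its short leg at the left end (404,242). The tube (298,267) and dish (350,267) are nearby. In the side view the grey square runs from (304,268) to (309,332) and the plate is at (302,175).

```bash
cat > m.py <<'E'
from h import *
im=cv2.imread("pics/top0.png"); sd=cv2.imread("pics/side0.png")
a=cv2.resize(im[180:262,210:350],None,fx=5.5,fy=5.5,interpolation=2)
b=cv2.resize(im[228:262,385:455],None,fx=5.5,fy=5.5,interpolation=2)
c=cv2.resize(sd[255:340,285:330],None,fx=4,fy=4,interpolation=2)
o=np.zeros((800-5,780,3),np.uint8)[:590]
o=np.zeros((600,800,3),np.uint8)
a=cv2.resize(a,(560,328)); o[:328,:560]=a; o[335:335+b.shape[0],:b.shape[1]]=b; o[:c.shape[0],600:600+c.shape[1]]=c
cv2.imwrite("pics/crop0.png",o)
hsv=cv2.cvtColor(im,cv2.COLOR_BGR2HSV)
def big(m,x0,y0,x1,y1):
    r=np.zeros_like(m); r[y0:y1,x0:x1]=m[y0:y1,x0:x1]
    n,l,s,_=cv2.connectedComponentsWithStats(r); k=1+np.argmax(s[1:,4]); return (l==k).astype(np.uint8)
wood=((hsv[...,1]>60)&(hsv[...,2]>90)&(hsv[...,0]<30)).astype(np.uint8)
m=np.zeros_like(wood);m[180:255,210:350]=wood[180:255,210:350]
pts=np.argwhere(m)[:,::-1]
def rect(p,n,z,name):
    h=cv2.convexHull(p.astype(np.int32)).reshape(-1,2)
    W=np.array([ray(n,u,v,z)[:2] for u,v in h],np.float32)*1000
    r=cv2.minAreaRect(W);print(name,np.round(r[0],1),np.round(r[1],1),round(r[2],2));return cv2.boxPoints(r)
print(rect(pts,"top",.022,"wood"))
g=((hsv[...,1]<60)&(hsv[...,2]>75)).astype(np.uint8)
q=big(g,385,228,455,262); print(rect(np.argwhere(q)[:,::-1],"top",.032,"square all"))
q=q.copy(); q[:,:414]=0; print(rect(np.argwhere(q)[:,::-1],"top",.032,"long leg"))
hs=cv2.cvtColor(sd,cv2.COLOR_BGR2HSV)
w2=((hs[...,1]>60)&(hs[...,2]>90)&(hs[...,0]<30)).astype(np.uint8)
p=np.zeros_like(w2);p[150:238,265:345]=w2[150:238,265:345]
print(rect(np.argwhere(p)[:,::-1],"side",.022,"wood side"))
E
python3 m.py
```

```text
wood [528.4  63.6] [136.1 342.9] 0.05
[[ 460.22925   235.0068  ]
 [ 460.49988  -107.85429 ]
 [ 596.615    -107.746826]
 [ 596.34436   235.11426 ]]
square all [ 448.2 -326.1] [139.2  34.2] 80.15
[[ 419.47998 -391.77628]
 [ 453.20996 -397.63052]
 [ 477.0083  -260.51273]
 [ 443.27832 -254.65848]]
long leg [ 444.9 -350.6] [89.2 29.2] 83.29
[[ 425.1254  -393.18726]
 [ 454.1589  -396.60553]
 [ 464.58554 -308.04626]
 [ 435.55203 -304.628  ]]
wood side [529.3  56.9] [136.3 359.6] 0.12
[[ 460.72858  236.4916 ]
 [ 461.50812 -123.063  ]
 [ 597.8571  -122.76741]
 [ 597.0776   236.78719]]
```

View pics/crop0.png

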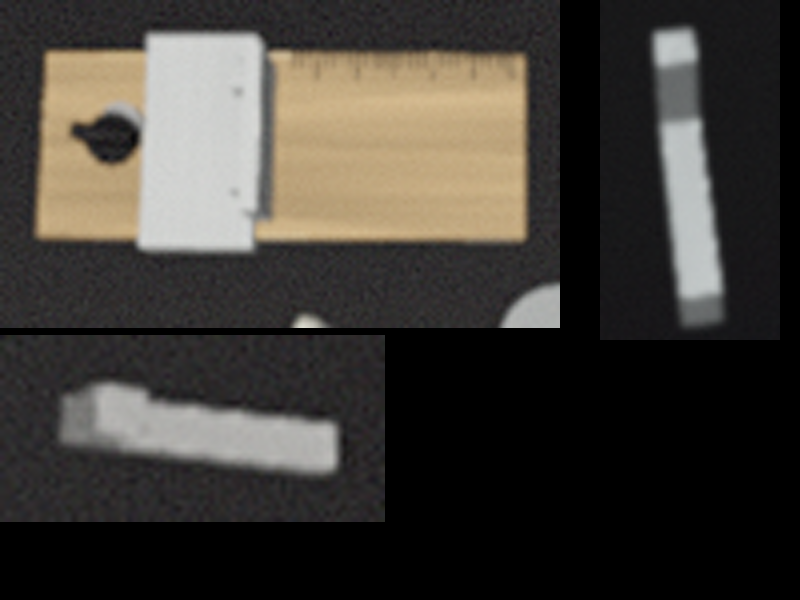

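The crop shows the knob bar pointing left along the board's +x with its tip at about (228,212) in full-image pixels, so it is near angle 0. The square's long leg slopes slightly, and its dark end face is on the left. Next I'll fit the edges sub-pixel.

```bash
cat > e.py <<'E'
from h import *
def edge(im,n,a,b,z,half=6,k=25):
    """sub-pixel line near pixel segment a-b (strongest gradient across it), cast to plane z"""
    g=cv2.GaussianBlur(cv2.cvtColor(im,cv2.COLOR_BGR2GRAY),(0,0),.8).astype(np.float32)
    a,b=np.array(a,float),np.array(b,float); d=(b-a)/np.linalg.norm(b-a); nn=np.array([-d[1],d[0]])
    s=np.arange(-half,half+.1,.1); P=[]
    for f in np.linspace(.05,.95,k):
        q=(a+f*(b-a))+s[:,None]*nn
        v=cv2.remap(g,q[:,0].astype(np.float32),q[:,1].astype(np.float32),cv2.INTER_CUBIC).ravel()
        P.append(q[np.argmax(abs(np.gradient(cv2.GaussianBlur(v[:,None],(0,0),4).ravel())))])
    W=np.array([ray(n,*p,z)[:2] for p in P],np.float32)*1000
    vx,vy,x,y=cv2.fitLine(W,cv2.DIST_HUBER,0,.01,.01).ravel()
    return np.array([x,y]),np.degrees(np.arctan2(vy,vx))
E
cat > m2.py <<'E'
from e import *
im=cv2.imread("pics/top0.png"); sd=cv2.imread("pics/side0.png")
def sh(l,*a): p,h=edge(*a); print(l,np.round(p,1),round(float(h),2))
T=(im,"top")
sh("deck far",*T,(282,193.5),(338,193.5),.022); sh("deck near",*T,(282,240.5),(338,240.5),.022,5)
sh("deck -x end",*T,(342,196),(342,237),.022); sh("deck +x end",*T,(221,196),(219.5,237),.022)
sh("plate top cols right",*T,(275.5,192),(274,238),.112,3)
sh("sq far top",*T,(414,240.5),(445,243.5),.032,3); sh("sq near bot",*T,(414,250.2),(445,253.7),0,3)
sh("sq tail",*T,(446.5,244),(446.3,253),.032,3); sh("sq heel bot",*T,(396.5,240),(396,247),0,3)
for c in [(228,212.5),(237,213.5)]: print("knob",c,np.round(ray("top",*c,.081)*1000,1))
X=[.528,.178,.081];print("proj knob",proj("top",X),proj("side",X))
hs=cv2.cvtColor(im,cv2.COLOR_BGR2HSV); m=(hs[...,2]<70)[196:238,222:247]
print("dark px",[(int(u)+222,int(v)+196) for v,u in np.argwhere(m)])
S=(sd,"side")
sh("side sq R top",*S,(310.5,287),(315,327),.032,3); sh("side sq L top",*S,(300.5,288),(304.5,328),.032,3)
sh("side deck tail",*S,(294,234),(337,226),.022,3)
E
python3 m2.py
```

```text
deck far [594.6 -27.9] 89.8
deck near [461.8 -21.9] -89.72
deck -x end [ 522.7 -107.6] -0.16
deck +x end [517.5 233.7] -0.05
plate top cols right [521.4  68.1] -0.23
sq far top [ 456.7 -361. ] 83.48
sq near bot [ 433.2 -361.6] 83.96
sq tail [ 440.8 -394.1] -3.27
sq heel bot [ 454.  -262.9] -9.24
knob (228, 212.5) [528.3 195.9  81. ]
knob (237, 213.5) [525.7 171.8  81. ]
proj knob [234.69844574 212.63852778] [294.86753467 150.48971985]
dark px [(236, 209), (237, 209), (238, 209), (239, 209), (240, 209), (234, 210), (235, 210), (236, 210), (237, 210), (238, 210), (239, 210), (240, 210), (241, 210), (229, 211), (233, 211), (234, 211), (235, 211), (236, 211), (237, 211), (238, 211), (239, 211), (240, 211), (241, 211), (242, 211), (228, 212), (229, 212), (230, 212), (231, 212), (232, 212), (233, 212), (234, 212), (235, 212), (236, 212), (237, 212), (238, 212), (239, 212), (240, 212), (241, 212), (242, 212), (243, 212), (229, 213), (230, 213), (231, 213), (232, 213), (233, 213), (234, 213), (235, 213), (236, 213), (237, 213), (238, 213), (239, 213), (240, 213), (241, 213), (242, 213), (243
[... 183 characters left out ...]
14), (244, 214), (232, 215), (233, 215), (234, 215), (235, 215), (236, 215), (237, 215), (238, 215), (239, 215), (240, 215), (241, 215), (242, 215), (243, 215), (232, 216), (233, 216), (234, 216), (235, 216), (236, 216), (237, 216), (238, 216), (239, 216), (240, 216), (241, 216), (242, 216), (243, 216), (233, 217), (234, 217), (235, 217), (236, 217), (237, 217), (238, 217), (239, 217), (240, 217), (241, 217), (242, 217), (234, 218), (235, 218), (236, 218), (237, 218), (238, 218), (239, 218), (240, 218), (241, 218), (235, 219), (236, 219), (237, 219), (238, 219), (239, 219), (240, 219)]
side sq R top [ 459.8 -344.7] 83.43
side sq L top [ 435.7 -344.2] 83.83
side deck tail [ 516.1 -108.8] -0.3
```

{"name": "servo_tool", "arguments": {"series": [[[0, 0, 0], 8.25, 8.5], [[0, 0, 0], 8.25, 8.5], [[0, 0, 0], 8.25, 8.5], [[0, 0, 0], 8.25, 8.5], [[0, 0, 0], 8.25, 8.5], [[0, 0, 0], 8.25, 8.5], [[0, 0, 0], 8.25, 8.5], [[0, 0, 0], 8.25, 8.5], [[0, 0, 0], 8.25, 8.5], [[0, 0, 0], 0, 8.5]]}}

```text
time: 1.1
eef_pos: [0.183, 0.6494, 0.2556]
eef_rot: [[-0.0, 1.0, -0.001], [1.0, 0.0, -0.001], [-0.001, -0.001, -1.0]]
ft_force: [-0.6, -0.8, 0.2]
opening: 0.0852
grip_force: 0.0
```

{"name": "servo_tool", "arguments": {"series": [[[-3.93, 2.875, 0], 0, 8.5], [[-3.93, 2.875, 0], 0, 8.5], [[-3.93, 2.875, 0], 0, 8.5], [[-3.93, 2.875, 0], 0, 8.5], [[-3.93, 2.875, 0], 0, 8.5], [[-3.93, 2.875, 0], 0, 8.5], [[-3.93, 2.875, 0], 0, 8.5], [[-3.93, 2.875, 0], 0, 8.5], [[-3.93, 2.875, 0], 0, 8.5], [[-3.93, 2.875, 0], 0, 8.5], [[-3.93, 2.875, 0], 0, 8.5], [[-3.93, 2.875, 0], 0, 8.5], [[0, 0, 2], 0, 5], [[0, 0, 3], 0, 5], [[0, 0, 3], 0, 5], [[0, 0, 2], 0, 5], [[0, 0, 0], 0, 5]]}}

```text
time: 2.8
eef_pos: [0.5255, 0.1776, 0.1522]
eef_rot: [[-0.003, 1.0, -0.008], [1.0, 0.003, -0.001], [-0.001, -0.008, -1.0]]
ft_force: [-0.1, 0.2, 0.1]
opening: 0.0501
grip_force: 0.0
```

{"name": "servo_tool", "arguments": {"series": [[[0, 0.2, 2], 0, 5], [[0, 0, 2], 0, 5], [[0, 0, 2], 0, 5], [[0, 0, 1], 0, 5], [[0, 0, 0], 0, 5], [[0, 0, 0], 0, 5]]}}

```text
time: 3.4
eef_pos: [0.531, 0.1783, 0.0875]
eef_rot: [[-0.001, 1.0, 0.002], [1.0, 0.001, 0.0], [0.0, 0.002, -1.0]]
ft_force: [0.0, 0.3, -0.7]
opening: 0.0501
grip_force: 0.0
```

```bash
python3 - <<'E'
from h import *
s=manip.observe(); print(np.round(s["eef_pos"],4),np.round(s["ft_force"],2))
a=manip.read_camera("side")[110:230,240:370,::-1]; b=manip.read_camera("top")[160:280,200:330,::-1]
cv2.imwrite("pics/k1.png",np.vstack([cv2.resize(np.hstack([a,b]),None,fx=3,fy=3,interpolation=2)]))
E
```

```text
[0.531  0.1783 0.0875] [ 0.01  0.27 -0.71]
```

View pics/k1.png

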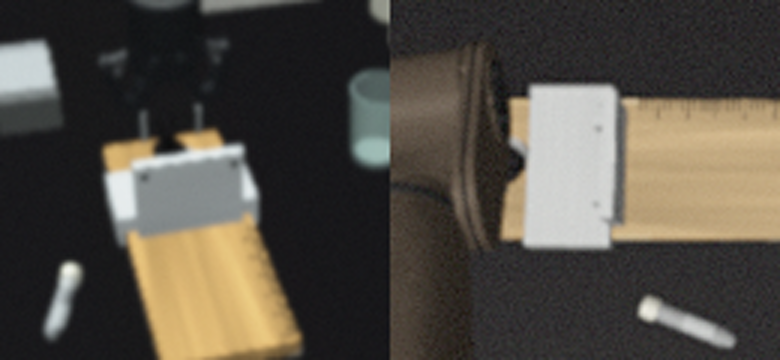

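The side view shows the knob (168,145) midway between the open fingers (143,125) and (198,118). I'll go down, grip and turn.

{"name": "servo_tool", "arguments": {"series": [[[0, -0.25, 0.5], 0, 5], [[0, 0, 0.4], 0, 5], [[0, 0, 0], 0, 5], [[0, 0, 0], 0, 1], [[0, 0, 0], 0, 0.5], [[0, 0, 0], 0, 0.5], [[0, 0, 0], 0, 0.5], [[0, 0, 0], 0, 0.5], [[0, 0, 0], 0, 0.5]], "grip_force": 40}}

```text
time: 4.4
eef_pos: [0.5288, 0.1783, 0.0778]
eef_rot: [[0.0, 1.0, 0.003], [1.0, -0.0, 0.001], [0.001, 0.003, -1.0]]
ft_force: [5.0, 1.8, -2.7]
opening: 0.0114
grip_force: 43.7
```

{"name": "servo_tool", "arguments": {"series": [[[0, 0.05, 0], 5, 0.5], [[0, 0, 0], 5, 0.5], [[0, 0, 0], 5, 0.5], [[0, 0, 0], 5, 0.5], [[0, 0, 0], 5, 0.5], [[0, 0, 0], 5, 0.5], [[0, 0, 0], 5, 0.5], [[0, 0, 0], 5, 0.5], [[0, 0, 0], 5, 0.5], [[0, 0, 0], 5, 0.5], [[0, 0, 0], 5, 0.5], [[0, 0, 0], 5, 0.5], [[0, 0, 0], 5, 0.5], [[0, 0, 0], 5, 0.5], [[0, 0, 0], 0, 0.5]]}}

```text
time: 5.9
eef_pos: [0.5293, 0.1782, 0.0778]
eef_rot: [[0.94, 0.341, 0.003], [0.341, -0.94, 0.0], [0.003, 0.001, -1.0]]
ft_force: [5.3, 0.2, -2.2]
opening: 0.0112
grip_force: 43.8
```

```bash
python3 - <<'E'
from h import *
s=manip.observe(); print(s["joint_pos"],s["ft_force"],s["wrist_torque"])
E
```

```text
[ 1.43104192e-01  2.49083878e-01  1.98234769e+00 -4.83391936e-06
  9.07007554e-01  1.36628291e+00] [ 5.30717219  0.24600872 -2.15865056] [ 0.16769156 -0.68269007 -0.09141942]
```

{"name": "servo_tool", "arguments": {"series": [[[0, 0, 0], 4, 0.5], [[0, 0, 0], 4, 0.5], [[0, 0, 0], 4, 0.5], [[0, 0, 0], 2, 0.5], [[0, 0, 0], 0, 0.5]]}}

```text
time: 6.4
eef_pos: [0.5294, 0.1782, 0.0778]
eef_rot: [[0.994, 0.107, 0.004], [0.107, -0.994, -0.0], [0.004, 0.001, -1.0]]
ft_force: [3.4, 1.6, -3.5]
opening: 0.0111
grip_force: 43.9
```

```bash
python3 - <<'E'
from h import *
s=manip.observe(); print(s["joint_pos"],s["ft_force"],s["wrist_torque"])
E
```

```text
[ 1.43373732e-01  2.49148743e-01  1.98230015e+00 -1.15669831e-03
  9.06634863e-01  1.60729209e+00] [ 3.42354551  1.60864669 -3.47503536] [ 0.28653359 -0.73592542  0.59371269]
```

The z moment jumped to 0.59 N m after 84° of turn, so the knob is at its end stop. I'll release, lift and turn back.

{"name": "servo_tool", "arguments": {"series": [[[0, 0, 0], 0, 2.5], [[0, 0, 0], 0, 2.5], [[0, 0, 0], 0, 2.5], [[0, 0, -2], 0, 2.5], [[0, 0, -4], 0, 2.5], [[0, 0, -4], 0, 2.5], [[0, 0, -4], 0, 4], [[0, 0, 0], -7.75, 6], [[0, 0, 0], -7.75, 6], [[0, 0, 0], -7.75, 6], [[0, 0, 0], -7.75, 6], [[0, 0, 0], -7.75, 6], [[0, 0, 0], -7.75, 6], [[0, 0, 0], -7.75, 6], [[0, 0, 0], -7.75, 6], [[0, 0, 0], -7.75, 6], [[0, 0, 0], -7.75, 6], [[0, 0, 0], 0, 6]]}}

```text
time: 8.2
eef_pos: [0.5277, 0.178, 0.2171]
eef_rot: [[0.113, 0.994, -0.001], [0.994, -0.113, -0.0], [-0.0, -0.001, -1.0]]
ft_force: [0.5, 0.1, 0.7]
opening: 0.06
grip_force: 0.0
```

{"name": "servo_tool", "arguments": {"series": [[[-4.3, -0.2, 0], 0, 6], [[-4.3, -0.2, 0], 0, 6], [[-4.3, -0.2, 0], 0, 6], [[-4.3, -0.2, 0], 0, 6], [[-4.3, -0.2, 0], 0, 6], [[-4.3, -0.2, 0], 0, 6], [[-4.3, -0.2, 0], 0, 6], [[-4.3, -0.2, 0], 0, 6], [[-4.3, -0.2, 0], 0, 6], [[-4.3, -0.2, 0], 0, 6], [[-4.3, -0.2, 0], 0, 6], [[-4.3, -0.2, 0], 0, 6], [[0, 0, 0], 0, 6], [[0, 0, 0], 0, 6]]}}

```text
time: 9.6
eef_pos: [0.4454, -0.3323, 0.217]
eef_rot: [[0.117, 0.993, -0.001], [0.993, -0.117, 0.001], [0.001, -0.001, -1.0]]
ft_force: [-0.5, -0.4, 0.7]
opening: 0.0603
grip_force: 0.0
```

```bash
cat > m3.py <<'E'
from e import *
s=manip.observe(); print(np.round(s["eef_pos"],4),np.round(s["eef_rot"],3).tolist())
top=manip.read_camera("top"); 
cv2.imwrite("pics/top2.png",top[:,:,::-1])
sd=manip.read_camera("side"); cv2.imwrite("pics/side2.png",sd[:,:,::-1])
a=top[160:280,200:330,::-1]; b=sd[160:360,240:380,::-1]
o=np.zeros((600,800,3),np.uint8); o[:360,:390]=cv2.resize(a,None,fx=3,fy=3,interpolation=2); o[:560,400:792]=cv2.resize(b,None,fx=2.8,fy=2.8,interpolation=2)
cv2.imwrite("pics/c2.png",o)
E
python3 m3.py
```

```text
[ 0.4454 -0.3323  0.217 ] [[0.117, 0.993, -0.001], [0.993, -0.117, 0.001], [0.001, -0.001, -1.0]]
```

View pics/c2.png

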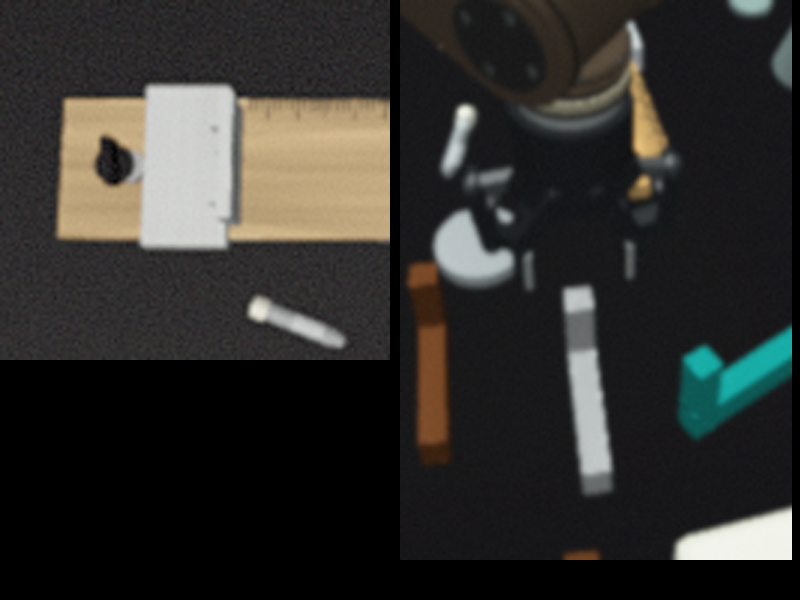

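The knob's bar now lies across the board (crop (107,150), pointing up). The square is untouched in the side view, from (578,292) to (597,490). I'll descend on it.

{"name": "servo_tool", "arguments": {"series": [[[-0.2, 0.3, 3], 0, 6], [[0, 0, 4], 0, 6], [[0, 0, 4], 0, 6], [[0, 0, 3], 0, 6], [[0, 0, 2], 0, 6], [[0, 0, 1.5], 0, 6], [[0, 0, 0.9], 0, 6], [[0, 0, 0], 0, 6], [[0, 0, 0], 0, 6]]}}

```text
time: 10.6
eef_pos: [0.4494, -0.3345, 0.0343]
eef_rot: [[0.113, 0.994, 0.001], [0.994, -0.113, -0.001], [-0.001, 0.001, -1.0]]
ft_force: [-0.7, -0.1, -0.4]
opening: 0.0598
grip_force: 0.0
```

{"name": "servo_tool", "arguments": {"series": [[[0, 0, 0.4], 0, 6], [[0, 0, 0.2], 0, 4], [[0, 0, 0], 0, 2], [[0, 0, 0], 0, 1.5], [[0, 0, 0], 0, 1.5], [[0, 0, 0], 0, 1.5], [[0, 0, 0], 0, 1.5], [[0, 0, 0], 0, 1.5]], "grip_force": 80}}

```text
time: 11.4
eef_pos: [0.4489, -0.3346, 0.0278]
eef_rot: [[0.113, 0.994, 0.0], [0.994, -0.113, -0.001], [-0.001, 0.0, -1.0]]
ft_force: [-1.1, -0.2, 3.3]
opening: 0.0206
grip_force: 81.0
```

{"name": "servo_tool", "arguments": {"series": [[[0, 0, -1], 0, 1.5], [[0, 0, -2], 0, 1.5], [[0, 0, -3], 0, 1.5], [[0, 0, -2], 0, 1.5], [[0, 0, 0], -3.25, 1.5], [[0, 0, 0], -3.25, 1.5], [[0, 0, 0], 0, 1.5]]}}

```text
time: 12.1
eef_pos: [0.4481, -0.3334, 0.1067]
eef_rot: [[-0.0, 1.0, -0.001], [1.0, 0.0, 0.001], [0.001, -0.001, -1.0]]
ft_force: [-0.6, -0.4, -4.0]
opening: 0.0203
grip_force: 80.4
```

```bash
python3 - <<'E'
from e import *
im=cv2.imread("pics/top2.png")
g=cv2.cvtColor(im,cv2.COLOR_BGR2GRAY); print(g[200:236:6,270:288])
for a,b,z,h in [((280,199),(279,228),.022,2.5),((277.5,195),(277,230),.112,1.8)]:
    p,hd=edge(im,"top",a,b,z,h); print(np.round(p,1),round(float(hd),2))
for y in (.055,.06,.065): print(y,proj("top",[.528,y,.022]),proj("top",[.528,y,.112]))
s=manip.observe(); print(np.round(s["ft_force"],2),np.round(s["wrist_torque"],2))
E
```

```text
[[208 208 208 210 210 209 199 153 103  97 118 154 172 174 173 171 170 169]
 [203 206 206 208 210 210 197 143  97 102 131 170 179 181 181 181 181 181]
 [206 205 207 209 213 210 193 125  91  96 121 154 169 169 165 170 168 170]
 [207 209 211 211 210 211 202 139  90 100 133 170 175 171 170 174 175 171]
 [207 210 210 211 210 208 183 128  91 104 136 162 165 163 167 166 165 166]
 [210 210 211 214 212 205 182 121  92 103 132 156 163 161 159 162 161 162]]
[536.4  66.7] -7.02
[530.6  62.3] 0.64
0.055 [283.17617968 215.89355224] [279.56668569 211.24399776]
0.06 [281.39929382 215.8820158 ] [277.63042424 211.23152331]
0.065 [279.62247615 215.8704798 ] [275.69424376 211.21904938]
[-0.59 -0.37 -4.  ] [-0.06  0.03 -0.02]
```

The face bottom is at column 280.2 and its top at 277 in the top view, so the face is at y≈0.0625, at the board's middle as expected. Next I'll carry the square over the deck.

{"name": "servo_tool", "arguments": {"series": [[[4.05, 1.14, 0], 0, 1.5], [[4.05, 1.14, 0], 0, 1.5], [[4.05, 1.14, 0], 0, 1.5], [[4.05, 1.14, 0], 0, 1.5], [[4.05, 1.14, 0], 0, 1.5], [[4.05, 1.14, 0], 0, 1.5], [[3.0, 1.14, 0], 0, 1.5], [[0, 0, 1.5], 0, 1.5], [[0, 0, 1.5], 0, 1.5], [[0, 0, 1.0], 0, 1.5], [[0, 0, 0.4], 0, 1.5], [[0, 0, 0], 0, 1.5], [[0, 0, 0], 0, 1.5]]}}

```text
time: 13.4
eef_pos: [0.5286, -0.062, 0.0635]
eef_rot: [[0.001, 1.0, 0.0], [1.0, -0.001, -0.0], [-0.0, 0.0, -1.0]]
ft_force: [0.1, -0.1, -3.3]
opening: 0.0206
grip_force: 80.3
```

```bash
python3 - <<'E'
from h import *
s=manip.observe(); print(np.round(s["eef_pos"],4),np.round(s["ft_force"],2),np.round(s["wrist_torque"],2))
a=manip.read_camera("side")[120:250,240:370,::-1]; b=manip.read_camera("top")[160:290,220:350,::-1]
cv2.imwrite("pics/p1.png",cv2.resize(np.hstack([a,b]),None,fx=3,fy=3,interpolation=2))
E
```

```text
[ 0.5286 -0.062   0.0635] [ 0.13 -0.06 -3.25] [-0.05  0.02  0.  ]
```

View pics/p1.png

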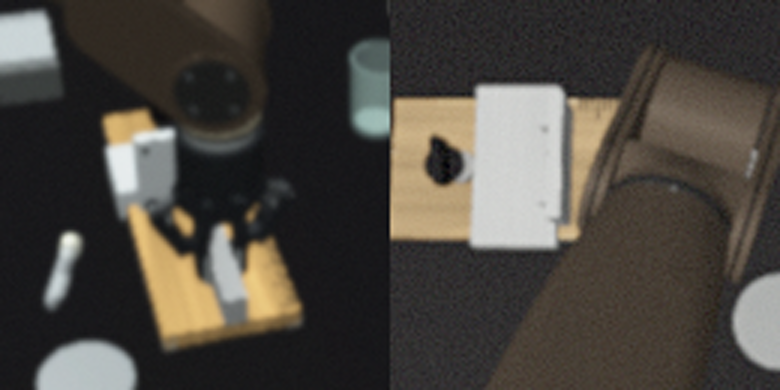

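The side view shows the gripped square above the deck in line with the board, and the plate and knob are unchanged. I'll go down to just above the deck and approach the plate.

{"name": "servo_tool", "arguments": {"series": [[[0, 0, 0.6], 0, 1.5], [[0, 0, 0.5], 0, 1.5], [[1.5, 0, 0], 0, 1.5], [[1.5, 0, 0], 0, 1.5], [[1.2, 0, 0], 0, 1.5], [[0.6, 0, 0], 0, 1.5], [[0, 0, 0], 0, 1.5], [[0, 0, 0], 0, 1.5]]}}

```text
time: 14.3
eef_pos: [0.5286, -0.013, 0.0525]
eef_rot: [[-0.001, 1.0, 0.0], [1.0, 0.001, -0.0], [-0.0, 0.0, -1.0]]
ft_force: [-0.1, -0.6, -3.3]
opening: 0.0207
grip_force: 80.2
```

{"name": "servo_tool", "arguments": {"series": [[[0.2, 0, 0], 0, 1.5], [[0.1, 0, 0], 0, 1.5], [[0.1, 0, 0], 0, 1.5], [[0.1, 0, 0], 0, 1.5], [[0, 0, 0], 0, 1.5], [[0, 0, 0], 0, 1.5]]}}

```text
time: 14.9
eef_pos: [0.5285, -0.0084, 0.0523]
eef_rot: [[-0.0, 1.0, 0.0], [1.0, 0.0, -0.0], [-0.0, 0.0, -1.0]]
ft_force: [-0.2, -0.8, -3.8]
opening: 0.0208
grip_force: 80.1
```

{"name": "servo_tool", "arguments": {"series": [[[0.1, 0, 0], 0, 1.5], [[0.1, 0, 0], 0, 1.5], [[0, 0, 0], 0, 1.5], [[0, 0, 0], 0, 1.5]]}}

```text
time: 15.3
eef_pos: [0.5286, -0.0082, 0.0523]
eef_rot: [[-0.001, 1.0, 0.0], [1.0, 0.001, -0.004], [-0.004, 0.0, -1.0]]
ft_force: [-1.2, -9.0, -4.9]
opening: 0.0205
grip_force: 80.0
```

Contact with the plate at y=-0.0083. I'll ease off slightly, press down, then press forward.

{"name": "servo_tool", "arguments": {"series": [[[-0.2, 0, 0], 0, 1.5], [[0, 0, 0.1], 0, 1.5], [[0, 0, 0.1], 0, 1.5], [[0, 0, 0.1], 0, 1.5], [[0, 0, 0], 0, 1.5], [[0, 0, 0], 0, 1.5]]}}

```text
time: 15.9
eef_pos: [0.5288, -0.0083, 0.0498]
eef_rot: [[-0.0, 1.0, 0.001], [1.0, 0.0, -0.0], [-0.0, 0.001, -1.0]]
ft_force: [-0.8, -2.8, 0.6]
opening: 0.0208
grip_force: 80.7
```

{"name": "servo_tool", "arguments": {"series": [[[0, 0, 0.1], 0, 1.5], [[0, 0, 0.1], 0, 1.5], [[0.1, 0, 0], 0, 1.5], [[0.1, 0, 0], 0, 1.5], [[0, 0, 0], 0, 1.5], [[0, 0, 0], 0, 1.5], [[0, 0, 0], 0, 1.5]]}}

```text
time: 16.6
eef_pos: [0.529, -0.0082, 0.0497]
eef_rot: [[-0.002, 1.0, -0.001], [1.0, 0.002, -0.004], [-0.004, -0.001, -1.0]]
ft_force: [-7.9, -9.0, 12.2]
opening: 0.0205
grip_force: 82.4
```

```bash
python3 - <<'E'
from h import *
s=manip.observe(); print(np.round(s["eef_pos"],4),np.round(s["ft_force"],2),np.round(s["wrist_torque"],2),s["eef_rot"].round(4).tolist())
E
```

```text
[ 0.529  -0.0082  0.0497] [-7.93 -9.01 12.25] [-1.17  1.25 -0.05] [[-0.0016, 1.0, -0.001], [1.0, 0.0016, -0.0038], [-0.0038, -0.001, -1.0]]
```

{"name": "servo_tool", "arguments": {"series": [[[0.05, -0.05, 0], 0, 1.5], [[0.05, -0.05, 0.05], 0, 1.5], [[0, 0, 0], 0, 1.5], [[0, 0, 0], 0, 1.5], [[0, 0, 0], 0, 1.5], [[0, 0, 0], 0, 1.5]]}}

```text
time: 17.2
eef_pos: [0.5289, -0.0082, 0.0497]
eef_rot: [[-0.002, 1.0, 0.001], [1.0, 0.002, -0.005], [-0.005, 0.001, -1.0]]
ft_force: [-6.7, -12.5, 12.2]
opening: 0.0208
grip_force: 82.3
```

```bash
python3 - <<'E'
from h import *
s=manip.observe(); print(np.round(s["eef_pos"],4),np.round(s["ft_force"],2),np.round(s["wrist_torque"],2),s["eef_rot"].round(4).tolist())
a=manip.read_camera("side")[100:260,220:380,::-1]; b=manip.read_camera("top")[150:310,190:350,::-1]
cv2.imwrite("pics/f1.png",cv2.resize(np.hstack([a,b]),None,fx=2.5,fy=2.5,interpolation=2))
s=manip.observe(); print(np.round(s["ft_force"],2))
E
```

```text
[ 0.5289 -0.0082  0.0497] [ -6.72 -12.49  12.18] [-1.57  1.11 -0.04] [[-0.0015, 1.0, 0.0013], [1.0, 0.0015, -0.0055], [-0.0055, 0.0013, -1.0]]
[ -5.63 -12.86  11.09]
```

View pics/f1.png

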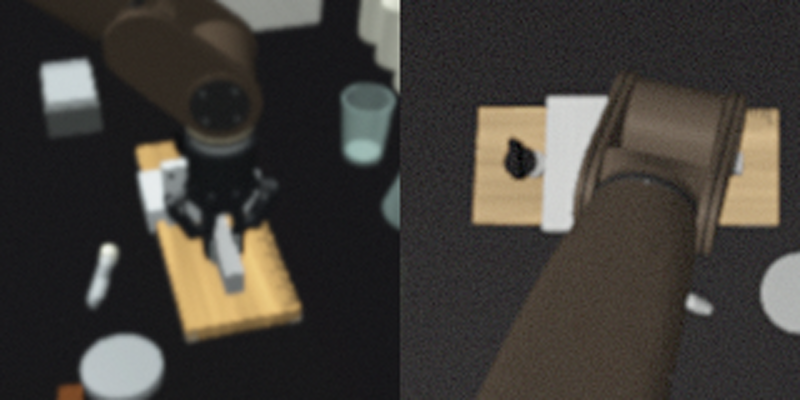

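The square is seated in the corner: the short leg is against the plate, the long leg lies along the board, the knob bar is still crosswise at (517,158), and the bystanders look untouched. Forces are steady at about 12 N on the plate and 15 N on the deck, with an 82 N grip. Handing in.

```bash
python3 -c "
from bench import manip
print(manip.finish_job())"
```

```text
the job is handed in; nothing more can be done
None
```

I handed the job in at about 17 s of the 54 s allowed, with no verdict returned: the knob is turned to its end stop (about 84° of turn), and the gripped square is held in the corner. The wrist sensor showed about 12 N towards the plate and 15 N down on the deck, including any friction, with an 82 N grip.

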